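# Change the stone-setter's board in the toggle-clamp fixture

## Robot

A 6-joint arm with a two-finger parallel gripper is mounted at the origin on the work surface. World frame = base frame: x ahead of the robot, y to its left, z up, the work surface at z = 0. Lengths are in m, angles in rad, forces in N, time in s.
With the tool pointing down it reaches from about 0.225 to 0.725 m from the base axis. Payload 3.1 kg.
Tool frame: the origin (TCP) lies between the finger pads; the fingertips stand 11 mm ahead of it and the grasp point (between the pads) lies 8 mm behind it; z points along the fingers, y is the line along which they close (so a half turn about z gives the same grasp; the last joint's range is limited). The gripper opens to 85 mm and grips with 20 to 120 N. Pads are 22 mm wide; open, the fingers measure 114 mm over their backs; the gripper's body (76 mm by 85 mm) begins 54 mm behind the grasp point. The pads swing forward as they close: fully open they stand 13 mm farther back than shut.
Start: joints at [-1.424, 0.048, 0.099, 1.622, 0, 1.443], TCP at [0.142, -0.505, 0.242] pointing down, gripper open.
Joint ranges: [-2.91, 2.91], [-0.99, 1.94], [-1.21, 1.42], [-2.12, 2.29], [-1.49, 1.47], [-3.14, 3.14]. Speed limits (rad/s): [2.79, 2.79, 3.14, 3.14, 3.14, 3.14].

## Interface

Orientations are given as a rotation vector (axis times angle).
In Python, from workcell import telemetry, get_image, camera_params, arm gives the robot as it stands.
- The arm moves only by the tool play_rows, never from a script. Its argument "series" is a list that holds one entry, the list of rows, each a list of 4 numbers: the shift along the tool's x, y, z normalised to -1 to 1, where 1 is 0.03 m, then the turn about the tool's z normalised to -1 to 1, where 1 is 8 degrees. A call has exactly 8 rows; each row shifts and turns the commanded pose from where the row before left it, along the tool's axes as they then stand; what a row does not reach is not made up. A row lasts 1/8 s, in which the tool goes at most 62.5 mm and 10.7 degrees, less where a joint would pass 70% of its speed; a pose out of reach is approached as far as the arm can. A call with a number of a shift or a turn outside -1 to 1 is refused whole. A call with a gripper value outside its range is refused whole. "jaw" is the closure, from -1 (fully open) to 1 (shut), set as the call begins (left out, the last holds). The fingers move at their own pace and stop on an object; "force" is the grip in N (left out, the last holds). Time passes only in rows, so rows that do not move let the fingers close, or fill a call up. It gives the time, the measured TCP pose, the force, the opening and the grip force at its end, in the units of the state.
- telemetry.observe(): the state, without advancing time (a new reading comes with each control period).
- get_image(name): name is "scene" or "top" or "wrist"; returns the picture (480x640x3 uint8, red, green, blue); there is no depth.
- camera_params(name): a dict with "fx", "fy", "cx", "cy" (pixels), "eye" and "rotation" of the camera in the world. Camera axes: x right, y down, z forward; pixel columns grow to the right and rows downward; lengths in m; the calibration is good to about 2 mm. The wrist camera is an equidistant fisheye: a pixel r from the principal point sees the ray r / f radians off the axis. A picture is of the moment at which its call begins: read the wrist's pose just before it. camera_params takes no time and is no camera call; for the wrist camera it gives the pose at the moment of the call.
- arm.finish_job(): hands the job in; it is judged then, once.
The state is a dict: "clock": time; "q": joint angles; "qvel": joint speeds; "joint_efforts": joint torques, N m; "ee_pos": TCP position; "orientation": TCP orientation; "wrist_force": force on the tool from outside, world axes, zero at the start; "torque": the same for the moment, N m; "gripper_width": finger opening in m; "gripper_force": force on a finger pad.
Only numpy, scipy, OpenCV 4.12 (cv2) and the standard library are available. Lean on these libraries where they do the work, as an engineer would, in place of code of your own. Each camera call takes 0.05 s, during which the arm holds its last target. There are 200 camera calls.

## Task

The jewels on the board in the clamping fixture are set, so change it over: swing the toggle clamp up and well clear of the board, lift the finished board out and lay it gently and flat in the middle of the scale's pan. Then take the next board from the white tile, set it down gently, flat in the fixture between its dowels, and swing the clamp over centre so that it is locked down on the board with its handle fully home. Leave everything else on the bench where it is.

Things in the scene. Friction and masses are not known exactly. Their poses are not given: they have to be found in the camera images.
- fixture: Aluminium clamping fixture fixed to the bench, plate 236 x 110 x 12 mm. Origin: centre of the plate's underside; x along the plate from the toggle clamp (at -x) to the board nest (at +x), z up. The clamp's foot (50 mm wide) covers x -118 to -48 mm; its steel arm closes over the board's near end; its red handle, when locked, lies level and points to -x, overhanging the plate (tip at x = -192 mm).
- nest (a point): Centre of the nest, on its steel bed (124 x 44 mm), 20 mm over the bench, at fixture x = 35 mm; axes as the fixture's. A seated board's origin lies here, its length along x, either way round. Round it, with 3 mm of play: an end stop 8 mm high on the clamp side, and pointed dowels of 8 mm diameter, 10 mm over the bed, at nest x = -50 and 50, y = -37 and 37 mm, and at x = 72, y = -18 and 18 mm.
- clamp_arm (a joint): Angle of the clamp's hold-down arm about its pin (fixture x = -70 mm, z = 44 mm): about 0.05 locked on a board, 1.73 rad fully open (upright, top about 115 mm over the bench); past 1.35 it is well clear of the board. Locked, its sprung pad presses with about 9 N on the board's bare end, 45 mm from the board's middle.
- clamp_handle (a joint): Angle of the red handle relative to the arm: 0 locked (handle level, at its stop), dead centre near 0.09, 3.15 rad fully open. A linkage couples them: lifting the handle by 80 degrees raises the arm by 98. About 5 to 10 N at the grip move it; it stays where it is left once the arm is past 1.2 rad, and stays locked once past centre.
- handle_grip (a point): Middle of the red grip, a round bar 18 mm thick, 76 mm long; pinch it firmly from above across the fixture's y, it turns between the pads. In the fixture's frame (y = 0; x, z in mm) opening takes it through (-156, 66) locked, (-154, 85), (-153, 101), (-153, 115), (-153, 124), (-147, 130), (-136, 134), (-123, 137), (-107, 138) open, leaning 10 degrees back from upright. Closing runs back.
- clamp_pad: Black rubber pad under the front end of the clamp arm. Origin: the middle of its pressing face.
- finished_board: Dark hardwood board 130 x 60 x 14 mm, 0.15 to 0.3 kg, at first clamped in the nest. In its middle a red-brown lacquer pad (66 x 50 mm) with three brass jewels with blue and green stones, up to 29 mm over the underside; both ends bare. Origin: centre of its underside; x along its length, z up. Grip it across its 60 mm width.
- next_board: The same board in pale wood, with three brass mounts without stones (up to 25 mm over the underside), lying on the white tile. Origin: centre of its underside; x along its length, z up.
- scale: Flat black weighing scale, 200 x 150 mm, fixed. Origin: centre of its underside; x along its length, display at the -x end. Its steel pan is 140 x 134 mm.
- scale_pan (a point): Centre of the top face of the scale's pan, 40 mm above the bench; the display beside it is 9 mm lower.
- tile: White ceramic tile 190 x 130 x 12 mm, fixed, on which the next board lies. Origin: centre of its underside. Tile and scale may be on either side of the fixture.
- glue_bottle: Bystander: yellow bottle, 56 mm diameter, 150 mm tall, near the tile's far end. Origin: centre of its base.
- bur_block: Bystander: pale wooden block 56 x 90 x 36 mm with upright burs to 68 mm, near the scale's far end. Origin: centre of its base.
- flux_jar: Bystander: amber jar, 54 mm diameter, 65 mm tall, beside the clamp. Origin: centre of its base.
- pliers: Bystander: pliers with blue handles, 157 mm long, 15 mm high, lying on the bench beside the nest. Origin: on the bench 75 mm from the jaws' tip, x towards the jaws.
There are look-alikes about, which are no part of the job. What is meant by the next_board is not pink, purple or turquoise, and is the larger of those in its own colour.

How it is judged:
On the way, in this order (a step that is already met when the one before it is completed fails the run):
1. the clamp is swung open (arm past 1.2 rad) with the finished board still in the nest (value of joint clamp_arm above 1.2 rad and horizontal distance between finished_board and nest below 0.01 m), for 0.1 s.
2. the finished board lies flat on the scale's pan, within 35 mm of its centre, released (horizontal distance between finished_board and scale_pan below 0.035 m and z of finished_board in the frame of scale_pan between -0.004 and 0.004 m and angle between finished_board's own z axis and vertical below 0.06 rad and contact force between the fingers and finished_board below 0.05 N), for 0.2 s.
3. the next board is seated flat in the nest under the open clamp, released (horizontal distance between next_board and nest below 0.007 m and z of next_board in the frame of nest below 0.003 m and angle between the x axis of next_board and the x axis of fixture, either way round below 0.12 rad and angle between next_board's own z axis and vertical below 0.05 rad and value of joint clamp_arm above 1 rad and contact force between the fingers and next_board below 0.05 N), for 0.2 s.
At the end, for the whole second after the job is handed in: Next board flat in the nest (within 7 mm in plan, 3 mm in height, 0.12 rad), clamp locked on it past centre (handle below 0.07 rad, pad pressing over 3 N); finished board flat on the scale's pan within 35 mm of its centre; both boards released and at rest (all of step 2 and horizontal distance between next_board and nest below 0.007 m and z of next_board in the frame of nest below 0.003 m and angle between the x axis of next_board and the x axis of fixture, either way round below 0.12 rad and angle between next_board's own z axis and vertical below 0.05 rad and value of joint clamp_handle below 0.07 rad and contact force between clamp_pad and next_board above 3 N and linear speed of each of finished_board, next_board below 0.02 m/s and contact force between the fingers and next_board below 0.05 N); the robot touches nothing.
It fails at once if the bottle, the bur block, the jar or the pliers is shifted by more than 20 mm or knocked over (distance of any of glue_bottle, bur_block, flux_jar, pliers from where it was at the start of the episode above 0.02 m or angle between any of glue_bottle, bur_block, flux_jar, pliers's own z axis and vertical above 0.5 rad).
It fails at once if the finished board is slammed on the scale (over 80 N) (contact force between finished_board and scale above 80 N).
It fails at once if the finished board is dropped onto the scale from more than 15 mm (contact force between the fingers and finished_board below 0.05 N and horizontal distance between finished_board and scale_pan below 0.12 m and z of finished_board in the frame of scale_pan above 0.015 m).
It fails at once if the next board is dropped into the nest from more than 15 mm (contact force between the fingers and next_board below 0.05 N and horizontal distance between next_board and nest below 0.05 m and z of next_board in the frame of nest above 0.015 m).
It also fails if it takes over 72 s, if anything falls off the work surface, if the arm or the gripper's body presses on something with over 40 N, if the wrist force passes 120 N, or if a joint passes its speed limit or range.

## Working session

There is one attempt and no reset: what is moved stays moved. The work goes in short steps, Python scripts to look and compute and a tool call to move; the robot and the scene stay as the last step left them, time stands still between calls to the robot, and variables do not carry over. Pictures are saved under pics/ and viewed, at most 10 in all, crops included, and the job is handed in when it is done.

Besides the shell and the picture viewer there is one more tool, called after "Call:" as a command line: name --argument value ..., lists and objects as JSON in quotes. play_rows: Moves the arm, as the interface text tells. Its arguments: {"type":"object","properties":{"series":{"type":"array","items":{"type":"array","items":{"type":"array","items":{"type":"number"}}}},"jaw":{"type":"number"},"force":{"type":"number"}},"required":["series"]}

```bash
mkdir -p pics; ls; python3 - <<'E'
from workcell import telemetry, get_image, camera_params, arm
import cv2
for n in ("scene","top"):
    cv2.imwrite(f"pics/{n}0.png",get_image(n)[:,:,::-1]); print(n,camera_params(n))
print(telemetry.observe())
E
```

```text
pics
scene {'fx': 597.4876775551974, 'fy': 597.4876775551974, 'cx': 321.2244280027735, 'cy': 244.381193035483, 'eye': array([1.10515117, 0.35817667, 1.23091444]), 'rotation': array([-1.54092768, -2.33910226,  0.62193142])}
top {'fx': 608.951374538383, 'fy': 608.951374538383, 'cx': 320.7286223971406, 'cy': 246.16425091929997, 'eye': array([0.33978587, 0.07841365, 1.34451797]), 'rotation': array([-2.17494719,  2.15078016, -0.13782116])}
{'clock': 0.1, 'q': array([-1.42380929e+00,  4.86553825e-02,  9.77063587e-02,  1.62202558e+00,
        2.36616983e-05,  1.44301437e+00]), 'qvel': array([ 1.45711712e-03,  1.03885793e-04,  4.94389166e-03,  7.78109955e-04,
       -6.38699032e-05,  6.32617524e-04]), 'joint_efforts': array([ 3.57556928e-03, -3.39851153e+01,  3.20935893e+01,  1.58069876e-02,
       -1.35107848e-04,  6.34269853e-06]), 'ee_pos': array([ 0.14236741, -0.50475135,  0.24122116]), 'orientation': array([-3.10983339e+00, -4.29951305e-01, -4.30720772e-06]), 'wrist_force': array([-0.25852871,  0.26951362, -0.35890658]), 'torque': array([-0.00490334,  0.02105842, -0.01634303]), 'gripper_force': 0.0, 'gripper_width': 0.08573638671040458}
```

View pics/top0.png

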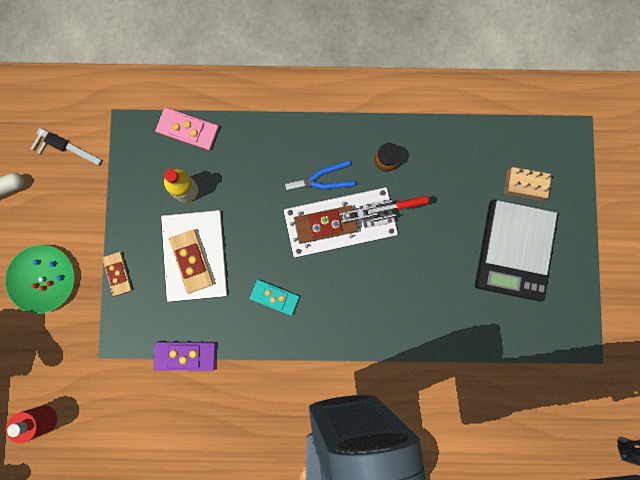

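View pics/scene0.png

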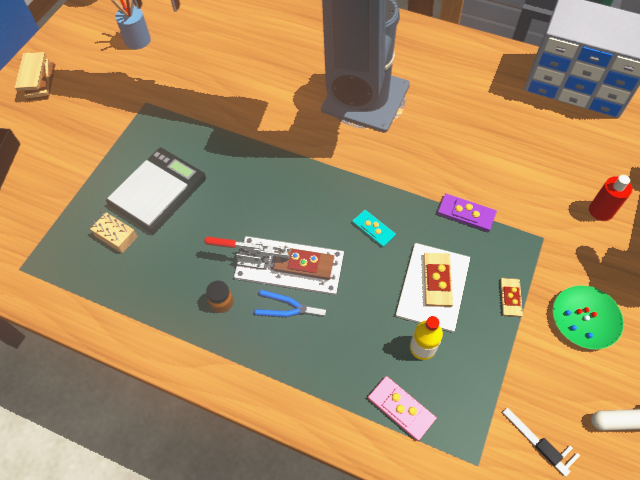

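Top view: the fixture is at about (341,222) with its red handle to the right at (415,202). The tile is at (195,256), the scale at (517,250), the jar at (388,157) and the pliers at (325,177).
There are two pale boards: (191,261) on the white tile, and a smaller one at (117,273) off it. Pink (187,129), purple (185,356) and turquoise (275,297) are excluded by colour. The one at (191,261) is the larger pale board and lies on the tile, so it fits. I'll confirm it in a crop.

```bash
cat > h.py <<'E'
import numpy as np, cv2
from scipy.spatial.transform import Rotation as R
from workcell import telemetry, get_image, camera_params, arm
def world(px, z, cam="top"):
    c=camera_params(cam); px=np.atleast_2d(px).astype(float)
    d=np.c_[(px[:,0]-c["cx"])/c["fx"],(px[:,1]-c["cy"])/c["fy"],np.ones(len(px))]
    d=R.from_rotvec(c["rotation"]).apply(d); e=c["eye"]
    return e+d*((z-e[2])/d[:,2])[:,None]
def proj(P, cam="top"):
    c=camera_params(cam); p=R.from_rotvec(c["rotation"]).inv().apply(np.atleast_2d(P)-c["eye"])
    return np.c_[c["fx"]*p[:,0]/p[:,2]+c["cx"],c["fy"]*p[:,1]/p[:,2]+c["cy"]]
def rect(mask, z, cam="top"):
    """largest blob -> metric min-area rectangle at height z: centre, size, long-axis angle deg"""
    cs,_=cv2.findContours(mask.astype(np.uint8),cv2.RETR_EXTERNAL,cv2.CHAIN_APPROX_NONE)
    k=max(cs,key=cv2.contourArea)[:,0]
    w=world(k,z,cam)[:,:2]; b=cv2.boxPoints(cv2.minAreaRect((w*1000).astype(np.float32)))
    e=[b[1]-b[0],b[2]-b[1]]; l=[np.linalg.norm(v) for v in e]; v=e[int(np.argmax(l))]
    return b.mean(0).round(1), np.round(l,1), round(float(np.degrees(np.arctan2(v[1],v[0])))%180,1)
def roi(m,x0,x1,y0,y1):
    o=np.zeros_like(m); o[y0:y1,x0:x1]=m[y0:y1,x0:x1]; return o
E
python3 - <<'E'
from h import *
im=cv2.imread("pics/top0.png"); hsv=cv2.cvtColor(im,cv2.COLOR_BGR2HSV); H,S,V=cv2.split(hsv)
wh=(S<60)&(V>150)
print("tile",rect(cv2.morphologyEx(roi(((V>140)).astype(np.uint8),155,235,200,310),cv2.MORPH_CLOSE,np.ones((15,15))),.012))
bd=roi(((S>60)&(V>80)).astype(np.uint8),160,228,216,297)
print("board",rect(cv2.morphologyEx(bd,cv2.MORPH_OPEN,np.ones((3,3))),.026))
print("small",rect(roi(((V>150)&(S<160)&(S>50)).astype(np.uint8),103,135,245,300),.01))
print("fix",rect(cv2.morphologyEx(roi(wh.astype(np.uint8),275,400,180,265),cv2.MORPH_CLOSE,np.ones((9,9))),.012))
print("pan",rect(cv2.morphologyEx(roi(wh.astype(np.uint8),480,560,195,272),cv2.MORPH_OPEN,np.ones((3,3))),.040))
print("scale",rect(roi((V<60).astype(np.uint8)|wh.astype(np.uint8),470,562,192,305),.031))
print("handle",rect(roi(((H<8)&(S>180)&(V>120)).astype(np.uint8),390,445,190,215),.066))
a=cv2.resize(im[180:270,275:445],None,fx=4.7,fy=4.7,interpolation=cv2.INTER_CUBIC)[:300,:799]
a=cv2.resize(im[182:262,278:442],(800,390),interpolation=cv2.INTER_CUBIC)
b=cv2.resize(im[205:305,100:235],(283,210),interpolation=cv2.INTER_CUBIC)
c=cv2.resize(im[195:305,470:570],(191,210)); 
out=np.zeros((600,800,3),np.uint8); out[:390]=a; out[390:,:283]=b; out[390:,300:491]=c
cv2.imwrite("pics/crop1.png",out)
E
```

```text
tile (array([492.5, 351.1], dtype=float32), array([130.6, 221.2], dtype=float32), 6.2)
board (array([463.7, 352. ], dtype=float32), array([ 59.6, 129. ], dtype=float32), 20.4)
small (array([416.1, 510.7], dtype=float32), array([41.3, 49.1], dtype=float32), 18.0)
fix (array([557.1,  21.7], dtype=float32), array([247. , 110.9], dtype=float32), 103.0)
pan (array([ 521.9, -364.4], dtype=float32), array([138.7, 132.9], dtype=float32), 168.9)
scale (array([ 495.2, -356.8], dtype=float32), array([199. , 155.1], dtype=float32), 168.9)
handle (array([ 590.3, -123.8], dtype=float32), array([71.9, 16.8], dtype=float32), 102.7)
```

View pics/crop1.png

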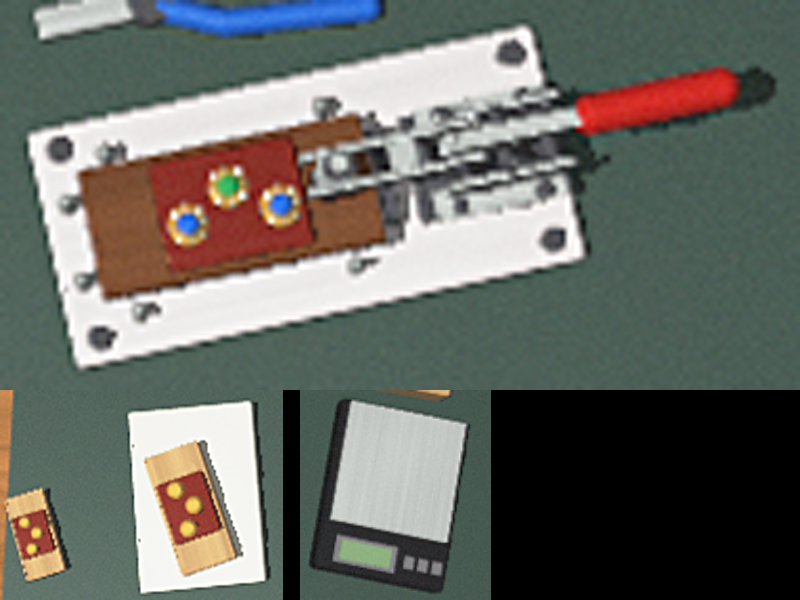

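Crop: (191,261) on the tile is indeed the larger pale board with three plain mounts, and it measures 129 x 60 mm as it should. The fixture plate's corners are clear at crop (28,133), (530,25), (587,258), (78,368).

```bash
python3 - <<'E'
from h import *
f=lambda p:np.array(p)/4.878+[278,182]-0.4
def fit(p,z):
    w=world(f(p),z)[:,:2]*1000; l=[np.linalg.norm(w[i]-w[(i+1)%4]) for i in range(4)]
    d=(w[0]-w[1])+(w[3]-w[2]); return w.mean(0).round(1),np.round(l,1),np.degrees(np.arctan2(d[1],d[0])).round(2)
cf,l,a=fit([(28,133),(530,25),(587,258),(78,368)],.012); print("plate",cf,l,a)
cb,l2,a2=fit([(80,172),(362,117),(388,240),(105,298)],.034);print("fboard",cb,l2,a2)
for A in (a,102.7):
    u=np.array([np.cos(np.radians(A)),np.sin(np.radians(A))])
    print("nest",cf+35*u,"grip",cf-156*u)
# scene camera check of the plate / board
print(proj([[.4637,.352,.026]],"scene"),proj([[cf[0]/1000,cf[1]/1000,.012]],"scene"))
im=cv2.imread("pics/scene0.png"); H,S,V=cv2.split(cv2.cvtColor(im,cv2.COLOR_BGR2HSV))
print("hand scene",rect(roi(((H<8)&(S>180)&(V>120)).astype(np.uint8),200,237,230,252),.066,"scene"))
print("board scene",rect(cv2.morphologyEx(roi(((S>60)&(V>80)).astype(np.uint8),412,460,250,308),cv2.MORPH_OPEN,np.ones((3,3))),.022,"scene"))
wh=((S<60)&(V>130)).astype(np.uint8)
print("pan scene",rect(cv2.morphologyEx(roi(wh,100,190,155,232),cv2.MORPH_OPEN,np.ones((3,3))),.040,"scene"))
print("jar",world([[388,152]],.065),"pl",world([[352,164],[285,187],[356,184]],.01))
print("bottle",world([171,176],.15), "bur", world([529,178],.06))
E
```

```text
plate [555.8  26.6] [234.7 110.4 235.8 109.9] 102.98
fboard [546.7  59.7] [128.7  56.8 128.8  57.9] 102.12
nest [547.93861775  60.70569849] grip [ 590.83930373 -125.41397039]
nest [548.10538285  60.74370904] grip [ 590.09600788 -125.58338886]
[[437.37968108 278.32399751]] [[288.63111582 264.17010438]]
hand scene (array([ 588.3, -126. ], dtype=float32), array([68.3, 15.2], dtype=float32), 104.5)
board scene (array([462.4, 352.5], dtype=float32), array([ 60. , 132.4], dtype=float32), 20.5)
pan scene (array([ 521.9, -364.4], dtype=float32), array([141.4, 140.8], dtype=float32), 169.3)
jar [[ 0.70055366 -0.07309496  0.065     ]] pl [[ 0.68736408  0.00134666  0.01      ]
 [ 0.63287874  0.15074294  0.01      ]
 [ 0.64168892 -0.00780887  0.01      ]]
bottle [[0.62171135 0.37140143 0.15      ]] bur [[ 0.64825989 -0.37832788  0.06      ]]
```

```bash
python3 - <<'E'
from h import *
c=camera_params("wrist"); s=telemetry.observe()
im=get_image("wrist"); cv2.imwrite("pics/wrist0.png",im[:,:,::-1])
Rt=R.from_rotvec(s["orientation"]); Rc=R.from_rotvec(c["rotation"])
print(c["fx"],c["cx"],c["cy"],"eye in tool",Rt.inv().apply(c["eye"]-s["ee_pos"]).round(4)); print((Rt.inv()*Rc).as_matrix().round(3)); print(Rt.as_matrix().round(3))
E
```

```text
371.64829954431775 313.73280401780653 243.66744490004427 eye in tool [ 0.0751  0.0004 -0.1319]
[[ 0.    -0.954 -0.298]
 [ 1.    -0.     0.001]
 [-0.001 -0.298  0.954]]
[[ 0.962  0.271 -0.   ]
 [ 0.271 -0.962  0.002]
 [ 0.    -0.002 -1.   ]]
```

View pics/wrist0.png

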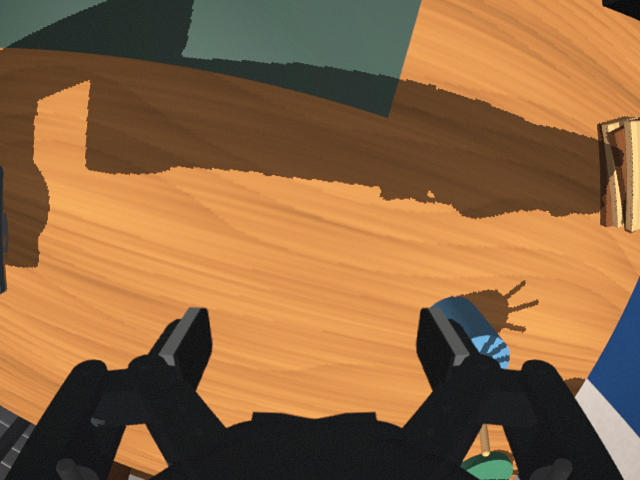

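The wrist view shows both open fingertips, with the left pad tip corner at (208,308) and the right at (422,308). That puts them about 3 mm behind the TCP when open, so the 11 mm figure belongs to shut fingers. At 60 mm opening the tips should stand about 5 mm ahead.

```bash
cat >> h.py <<'E'
def state():
    s=telemetry.observe(); M=R.from_rotvec(s["orientation"]).as_matrix()
    return s, np.degrees(np.arctan2(M[1,0],M[0,0]))
def plan(pts, p0=None, y0=None):
    """pts: list of (x,y,z,yaw_deg,rows); prints rows in tool axes, 8 per line"""
    s,y=state(); p=np.array(s["ee_pos"] if p0 is None else p0); y=y if y0 is None else y0
    rows=[]
    for x,yy,z,ye,n in pts:
        for k in range(n,0,-1):
            d=(np.array([x,yy,z])-p)/k; dy=((ye-y+180)%360-180)/k
            c,sn=np.cos(np.radians(y)),np.sin(np.radians(y))
            r=np.round([(c*d[0]+sn*d[1])/.03,(sn*d[0]-c*d[1])/.03,-d[2]/.03,-dy/8],2)
            rows.append(r.tolist())
            t=r[:3]*.03; p=p+[c*t[0]+sn*t[1],sn*t[0]-c*t[1],-t[2]]; y-=r[3]*8
    print("max",np.abs(rows).max()); 
    while len(rows)%8: rows.append([0,0,0,0])
    for i in range(0,len(rows),8): print([[0 if v==0 else v for v in r] for r in rows[i:i+8]])
A=102.8; U=np.array([np.cos(np.radians(A)),np.sin(np.radians(A))]); O=np.array([.5558,.0266])
def fx(x,z): return (*(O+U*x/1000).round(4),z/1000)
E
python3 -c "
from h import *
print(fx(-156,58)); plan([(*fx(-156,130),102.8,24)])"
```

```text
(np.float64(0.5904), np.float64(-0.1255), 0.058)
max 0.82
[[0.74, -0.34, 0.15, -0.45], [0.76, -0.29, 0.15, -0.45], [0.78, -0.24, 0.16, -0.45], [0.79, -0.19, 0.15, -0.45], [0.8, -0.14, 0.16, -0.45], [0.81, -0.09, 0.15, -0.45], [0.81, -0.04, 0.16, -0.45], [0.82, 0.01, 0.15, -0.45]]
[[0.81, 0.06, 0.16, -0.46], [0.81, 0.11, 0.15, -0.45], [0.8, 0.16, 0.16, -0.46], [0.79, 0.21, 0.15, -0.45], [0.77, 0.26, 0.16, -0.46], [0.75, 0.31, 0.15, -0.45], [0.73, 0.36, 0.16, -0.46], [0.71, 0.41, 0.15, -0.45]]
[[0.68, 0.45, 0.16, -0.46], [0.65, 0.49, 0.15, -0.45], [0.62, 0.53, 0.16, -0.46], [0.58, 0.57, 0.15, -0.45], [0.55, 0.61, 0.16, -0.46], [0.51, 0.64, 0.15, -0.45], [0.46, 0.67, 0.16, -0.46], [0.42, 0.7, 0.15, -0.45]]
```

Call:
play_rows --series '[[[0.74,-0.34,0.15,-0.45],[0.76,-0.29,0.15,-0.45],[0.78,-0.24,0.16,-0.45],[0.79,-0.19,0.15,-0.45],[0.8,-0.14,0.16,-0.45],[0.81,-0.09,0.15,-0.45],[0.81,-0.04,0.16,-0.45],[0.82,0.01,0.15,-0.45]]]' --jaw -1 --force 60

```text
clock: 1.15
ee_pos: [0.2922, -0.3785, 0.2048]
orientation: [-2.905, -1.193, 0.0]
wrist_force: [0.1, -0.2, 0.3]
gripper_width: 0.0853
gripper_force: 0.0
```

Call:
play_rows --series '[[[0.81,0.06,0.16,-0.46],[0.81,0.11,0.15,-0.45],[0.8,0.16,0.16,-0.46],[0.79,0.21,0.15,-0.45],[0.77,0.26,0.16,-0.46],[0.75,0.31,0.15,-0.45],[0.73,0.36,0.16,-0.46],[0.71,0.41,0.15,-0.45]]]'

```text
clock: 2.15
ee_pos: [0.4412, -0.2518, 0.1676]
orientation: [-2.512, -1.886, 0.0]
wrist_force: [-0.5, -0.5, 0.4]
gripper_width: 0.0857
gripper_force: 0.0
```

Call:
play_rows --series '[[[0.68,0.45,0.16,-0.46],[0.65,0.49,0.15,-0.45],[0.62,0.53,0.16,-0.46],[0.58,0.57,0.15,-0.45],[0.55,0.61,0.16,-0.46],[0.51,0.64,0.15,-0.45],[0.46,0.67,0.16,-0.46],[0.42,0.7,0.15,-0.45]]]'

```text
clock: 3.15
ee_pos: [0.5906, -0.1254, 0.1302]
orientation: [-1.957, -2.456, 0.001]
wrist_force: [0.9, -0.5, 0.3]
gripper_width: 0.0852
gripper_force: 0.0
```

```bash
python3 -c "
from h import *
s,y=state(); print(s['ee_pos'],y,s['q'],s['clock'])
plan([(*fx(-156,58),102.8,8)])"
```

```text
[ 0.59058105 -0.12539542  0.13020644] 102.90377353648918 [-3.20220709e-01  2.57040323e-01  1.10067647e-01  1.42492132e+00
 -6.66846345e-05  1.02536207e+00] 3.15
max 0.31
[[0, 0, 0.3, 0], [0, 0, 0.3, 0], [0, 0, 0.3, 0], [0, 0, 0.3, 0], [0, 0, 0.3, 0], [0, 0, 0.3, 0], [0, 0, 0.3, 0.01], [0, -0.01, 0.31, 0]]
```

Call:
play_rows --series '[[[0,0,0.4,0],[0,0,0.4,0],[0,0,0.4,0],[0,0,0.4,0],[0,0,0.4,0],[0,0,0.4,0],[0,0,0,0],[0,0,0,0]]]'

```text
clock: 4.15
ee_pos: [0.5906, -0.1261, 0.0593]
orientation: [1.96, 2.455, 0.0]
wrist_force: [0.3, -0.8, -0.4]
gripper_width: 0.0854
gripper_force: 0.0
```

Call:
play_rows --series '[[[0,0,0,0],[0,0,0,0],[0,0,0,0],[0,0,0,0],[0,0,0,0],[0,0,0,0],[0,0,0,0],[0,0,0,0]]]' --jaw 1 --force 60

```text
clock: 5.15
ee_pos: [0.59, -0.1263, 0.059]
orientation: [-1.96, -2.455, 0.001]
wrist_force: [-3.5, -1.9, 1.9]
gripper_width: 0.0163
gripper_force: 58.5
```

```bash
python3 -c "
from h import *
s,y=state(); print(s['ee_pos'],y,s['clock'])
g=[(-156,66),(-154,85),(-153,101),(-153,115),(-153,124),(-147,130),(-136,134),(-123,137),(-107,138)]
e=s['ee_pos']; b=np.array(fx(*g[0]))
n=[6,4,4,3,3,4,4,4]
plan([(*(e+np.array(fx(*q))-b),y,m) for q,m in zip(g[1:],n)])"
```

```text
[ 0.58999732 -0.12626132  0.05904248] 102.77690877987521 5.15
max 0.14
[[0.01, 0, -0.11, 0], [0.01, 0, -0.1, 0], [0.01, 0, -0.11, 0], [0.01, 0, -0.1, 0], [0.01, 0, -0.11, 0], [0.02, 0, -0.1, 0], [0.01, 0, -0.13, 0], [0.01, 0, -0.14, 0]]
[[0, 0, -0.13, 0], [0.01, 0, -0.14, 0], [0, 0, -0.12, 0], [0, 0, -0.11, 0], [0, 0, -0.12, 0], [0, 0, -0.11, 0], [0, 0, -0.1, 0], [0, 0, -0.1, 0]]
[[0, 0, -0.1, 0], [0.07, 0, -0.07, 0], [0.07, 0, -0.07, 0], [0.06, 0, -0.06, 0], [0.09, 0, -0.03, 0], [0.09, 0, -0.04, 0], [0.09, 0, -0.03, 0], [0.1, 0, -0.04, 0]]
[[0.11, 0, -0.02, 0], [0.11, 0, -0.03, 0], [0.11, 0, -0.02, 0], [0.1, 0, -0.03, 0], [0.13, 0, -0.01, 0], [0.13, 0, -0.01, 0], [0.14, 0, 0, 0], [0.13, 0, -0.01, 0]]
```

Call:
play_rows --series '[[[0.01,0,-0.11,0],[0.01,0,-0.1,0],[0.01,0,-0.11,0],[0.01,0,-0.1,0],[0.01,0,-0.11,0],[0.02,0,-0.1,0],[0.01,0,-0.13,0],[0.01,0,-0.14,0]]]'

```text
clock: 6.15
ee_pos: [0.5888, -0.1213, 0.0858]
orientation: [-1.956, -2.453, -0.003]
wrist_force: [-2.9, 5.6, -4.9]
gripper_width: 0.0157
gripper_force: 58.6
```

Call:
play_rows --series '[[[0,0,-0.13,0],[0.01,0,-0.14,0],[0,0,-0.12,0],[0,0,-0.11,0],[0,0,-0.12,0],[0,0,-0.11,0],[0,0,-0.1,0],[0,0,-0.1,0]]]'

```text
clock: 7.15
ee_pos: [0.5883, -0.1195, 0.1114]
orientation: [-1.953, -2.451, -0.005]
wrist_force: [-0.6, 7.3, -11.7]
gripper_width: 0.0162
gripper_force: 58.7
```

Call:
play_rows --series '[[[0,0,-0.1,0],[0.07,0,-0.07,0],[0.07,0,-0.07,0],[0.06,0,-0.06,0],[0.09,0,-0.03,0],[0.09,0,-0.04,0],[0.09,0,-0.03,0],[0.1,0,-0.04,0]]]'

```text
clock: 8.15
ee_pos: [0.5851, -0.1061, 0.1265]
orientation: [-1.958, -2.454, 0.001]
wrist_force: [-0.6, 1.6, -21.8]
gripper_width: 0.0157
gripper_force: 58.8
```

Call:
play_rows --series '[[[0.11,0,-0.02,0],[0.11,0,-0.03,0],[0.11,0,-0.02,0],[0.1,0,-0.03,0],[0.13,0,-0.01,0],[0.13,0,-0.01,0],[0.14,0,0,0],[0.13,0,-0.01,0]]]'

```text
clock: 9.15
ee_pos: [0.5796, -0.0783, 0.1313]
orientation: [1.96, 2.454, -0.0]
wrist_force: [-0.5, -0.2, 0.3]
gripper_width: -0.0004
gripper_force: 0.0
```

```bash
python3 -c "
from h import *
s,y=state(); print(s['ee_pos'],y,s['clock'],s['wrist_force'],fx(-107,130))
cv2.imwrite('pics/scene1.png',cv2.resize(get_image('scene')[180:340,160:380,::-1],(660,480)))"
```

```text
[ 0.57961016 -0.07832359  0.13133608] 102.77823861662186 9.15 [-0.48922582 -0.22088335  0.2758753 ] (np.float64(0.5795), np.float64(-0.0777), 0.13)
```

View pics/scene1.png

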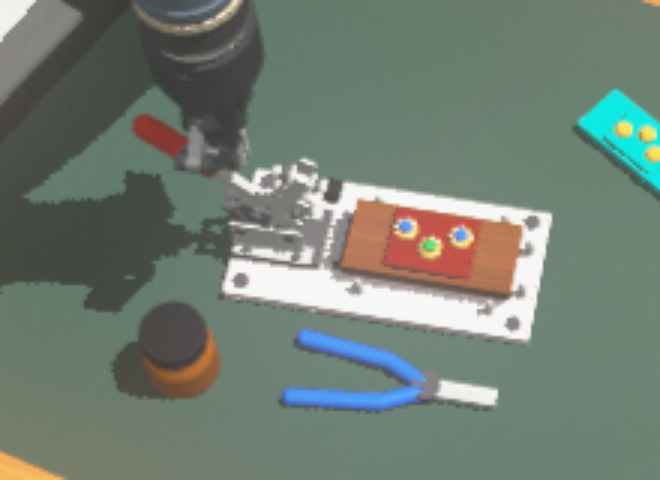

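The scene crop shows the finished board still in the nest. The arm is raised with its black pad at crop (333,188). The gripper slipped off the grip late, and the handle leans out to the left with its tip at crop (140,125). I'll intersect those rays with the clamp's plane.

```bash
cat >> h.py <<'E'
def clampxz(px, cam="scene"):
    """pixel -> fixture (x,z) mm in the clamp's mid-plane y=0"""
    c=camera_params(cam); px=np.atleast_2d(px).astype(float)
    d=R.from_rotvec(c["rotation"]).apply(np.c_[(px[:,0]-c["cx"])/c["fx"],(px[:,1]-c["cy"])/c["fy"],np.ones(len(px))])
    o=np.array([*O,0]); n=np.array([-U[1],U[0],0]); t=((o-c["eye"])@n)/(d@n)
    P=c["eye"]+d*t[:,None]-o
    return np.c_[P[:,:2]@U,P[:,2]].__mul__(1000).round(0)
E
python3 -c "
from h import *
f=lambda p:np.array(p)/3+[160,180]
print(clampxz(f([(140,125),(190,158),(205,170),(333,188),(305,165),(205,150)])))
print(proj([[*fx(-153,124)],[*fx(-107,138)],[*fx(-107,119)]],'scene')*3-[480,540])"
```

```text
[[-171.  149.]
 [-140.  112.]
 [-131.   98.]
 [ -34.  101.]
 [ -52.  129.]
 [-126.  128.]]
[[169.59404954 146.9495427 ]
 [228.89906068 146.74425504]
 [232.40584024 160.29038632]]
```

The arm sits near 1.2 rad with the handle about 50° up, so I'll finish the opening by pushing the handle from behind with shut fingers.

```bash
python3 -c "
from h import *
plan([(*fx(-107,205),102.8,5),(*fx(-205,205),102.8,6),(*fx(-205,131),102.8,5)])"
```

```text
max 0.55
[[0, 0, -0.49, 0], [0, 0, -0.49, 0], [0, 0, -0.49, 0], [0, 0, -0.5, 0], [0, 0.01, -0.49, 0], [-0.54, 0, 0, 0], [-0.55, 0, 0, 0], [-0.54, 0, 0, 0]]
[[-0.55, 0, 0, 0], [-0.54, 0, 0, 0], [-0.55, -0.01, 0, 0], [0, 0, 0.49, 0], [0, 0, 0.49, 0], [0, 0, 0.49, 0], [0, 0, 0.5, 0], [0, 0, 0.49, 0]]
```

Call:
play_rows --series '[[[0,0,-0.5,0],[0,0,-0.5,0],[0,0,-0.5,0],[0,0,-0.5,0],[0,0,-0.5,0],[-0.54,0,0,0],[-0.54,0,0,0],[-0.54,0,0,0]]]'

```text
clock: 10.2
ee_pos: [0.59, -0.1273, 0.2048]
orientation: [-1.96, -2.453, 0.001]
wrist_force: [0.2, -0.0, 0.6]
gripper_width: 0.0002
gripper_force: 0.0
```

Call:
play_rows --series '[[[-0.55,0,0,0],[-0.54,0,0,0],[-0.55,0,0,0],[0,0,0.5,0],[0,0,0.5,0],[0,0,0.5,0],[0,0,0.5,0],[0,0,0.5,0]]]'

```text
clock: 11.2
ee_pos: [0.6009, -0.1732, 0.1297]
orientation: [-1.959, -2.455, 0.0]
wrist_force: [-0.3, 0.4, 0.5]
gripper_width: -0.0002
gripper_force: 0.0
```

Call:
play_rows --series '[[[0.13,0,0,0],[0.13,0,0,0],[0.13,0,0,0],[0.13,0,0,0],[0.13,0,0,0],[0.13,0,0,0],[0.13,0,0,0],[0.13,0,0,0]]]'

```text
clock: 12.2
ee_pos: [0.5954, -0.1447, 0.1328]
orientation: [1.959, 2.45, -0.0]
wrist_force: [-0.1, -2.7, 2.8]
gripper_width: -0.0
gripper_force: 1.7
```

Call:
play_rows --series '[[[0.08,0,0,0],[0.08,0,0,0],[0.08,0,0,0],[0.08,0,0,0],[0.08,0,0,0],[0.08,0,0,0],[0.08,0,0,0],[0.08,0,0,0]]]'

```text
clock: 13.2
ee_pos: [0.59, -0.1245, 0.1312]
orientation: [1.96, 2.455, 0.0]
wrist_force: [0.2, -1.4, 0.2]
gripper_width: -0.0001
gripper_force: 0.0
```

Call:
play_rows --series '[[[0.08,0,0,0],[0.08,0,0,0],[0.08,0,0,0],[0.08,0,0,0],[0.08,0,0,0],[0.08,0,0,0],[0.06,0,0,0],[0.06,0,0,0]]]'

```text
clock: 14.2
ee_pos: [0.5861, -0.1069, 0.1311]
orientation: [1.96, 2.455, 0.0]
wrist_force: [-0.8, -1.3, 0.9]
gripper_width: 0.0001
gripper_force: 0.0
```

```bash
python3 -c "
from h import *
s,y=state(); print((s['ee_pos'][:2]-O)@U,s['clock'],s['wrist_force'])
cv2.imwrite('pics/scene2.png',cv2.resize(get_image('scene')[180:340,160:380,::-1],(660,480)))"
```

```text
-0.1369069250924245 14.2 [-0.83484811 -1.25437331  0.88959903]
```

View pics/scene2.png

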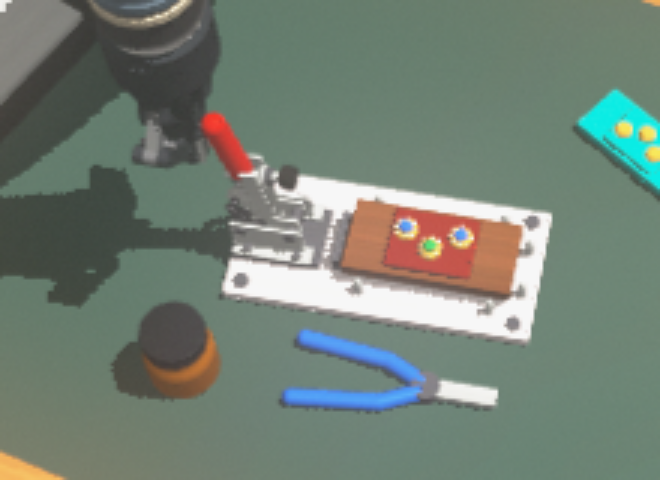

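The crop now shows the handle from (245,172) to (213,122). Its middle at (229,147) matches the projected open grip (229,147), and the pad at (288,178) is well back. The clamp is open.

```bash
python3 -c "
from h import *
f=lambda p:np.array(p)/3+[160,180]
print(clampxz(f([(245,172),(213,122),(229,147),(288,178)])))
plan([(*fx(-160,131),102.8,2),(*fx(-150,215),102.8,6),(*fx(35,215),102.8,8)])
print('down'); plan([(*fx(35,29),102.8,8)],(*fx(35,215),),102.8)"
```

```text
[[ -99.  104.]
 [-114.  169.]
 [-107.  138.]
 [ -67.  106.]]
max 0.78
[[-0.39, 0, 0, 0], [-0.39, 0, 0, 0], [0.06, 0, -0.47, 0], [0.05, 0, -0.47, 0], [0.06, 0, -0.46, 0], [0.05, 0, -0.47, 0], [0.06, 0, -0.46, 0], [0.05, 0, -0.47, 0]]
[[0.77, 0, 0, 0], [0.77, 0, 0, 0], [0.77, 0, 0, 0], [0.77, 0, 0, 0], [0.77, 0, 0, 0], [0.77, 0, 0, 0], [0.78, 0, 0, 0], [0.77, 0, 0, 0]]
down
max 0.78
[[0, 0, 0.78, 0], [0, 0, 0.77, 0], [0, 0, 0.77, 0], [0, 0, 0.78, 0], [0, 0, 0.77, 0], [0, 0, 0.78, 0], [0, 0, 0.77, 0], [0, 0, 0.78, 0]]
```

Call:
play_rows --series '[[[-0.4,0,0,0],[-0.4,0,0,0],[0.05,0,-0.47,0],[0.05,0,-0.47,0],[0.05,0,-0.47,0],[0.05,0,-0.47,0],[0.05,0,-0.47,0],[0.05,0,-0.47,0]]]'

```text
clock: 15.25
ee_pos: [0.5894, -0.1214, 0.2167]
orientation: [1.96, 2.455, 0.0]
wrist_force: [0.1, -0.4, -0.4]
gripper_width: 0.0003
gripper_force: 0.0
```

Call:
play_rows --series '[[[0.77,0,0,0],[0.77,0,0,0],[0.77,0,0,0],[0.77,0,0,0],[0.77,0,0,0],[0.77,0,0,0],[0.77,0,0,0],[0.77,0,0,0]]]' --jaw -1

```text
clock: 16.25
ee_pos: [0.5476, 0.0604, 0.2153]
orientation: [-1.959, -2.455, 0.0]
wrist_force: [0.4, 0.4, 0.5]
gripper_width: 0.0852
gripper_force: 0.0
```

Call:
play_rows --series '[[[0,0,0.75,0],[0,0,0.75,0],[0,0,0.75,0],[0,0,0.75,0],[0,0,0.75,0],[0,0,0.75,0],[0,0,0,0],[0,0,0,0]]]'

```text
clock: 17.25
ee_pos: [0.5486, 0.0592, 0.0814]
orientation: [1.959, 2.455, 0.001]
wrist_force: [0.5, -0.3, -0.4]
gripper_width: 0.0856
gripper_force: 0.0
```

```bash
python3 -c "
from h import *
s,y=state(); print(s['ee_pos'],y,s['gripper_width'])
plan([(*fx(35,29),102.8,8)])
im=get_image('wrist'); cv2.imwrite('pics/w1.png',im[:,:,::-1])"
```

```text
[0.54856667 0.05915628 0.08137498] 102.82133895039286 0.08562161207801415
max 0.22
[[0.01, 0, 0.22, 0], [0.01, 0, 0.22, 0], [0.01, 0, 0.22, 0], [0, 0, 0.22, 0], [0.01, 0, 0.22, 0], [0, 0, 0.22, 0], [0.01, 0, 0.21, 0], [0, -0.01, 0.22, 0]]
```

View pics/w1.png

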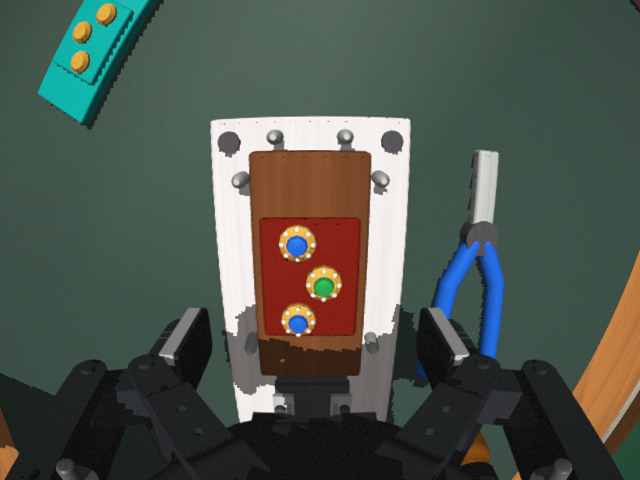

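The wrist view shows the board centred between the fingers (columns 250–371, dowels either side) with the pads clear of the dowels and the pliers. I'll go down and grip.

Call:
play_rows --series '[[[0.02,0,0.25,0],[0.02,0,0.25,0],[0,0,0.25,0],[0,0,0.25,0],[0,0,0.25,0],[0,0,0.25,0],[0,0,0.24,0],[0,0,0,0]]]'

```text
clock: 18.3
ee_pos: [0.5474, 0.0597, 0.0275]
orientation: [-1.959, -2.454, 0.002]
wrist_force: [0.0, -0.9, 0.3]
gripper_width: 0.0856
gripper_force: 0.0
```

Call:
play_rows --series '[[[0,0,0,0],[0,0,0,0],[0,0,0,0],[0,0,0,0],[0,0,0,0],[0,0,0,0],[0,0,0,0],[0,0,0,0]]]' --jaw 1 --force 50

```text
clock: 19.3
ee_pos: [0.5488, 0.0597, 0.0293]
orientation: [1.96, 2.454, 0.001]
wrist_force: [-0.0, -0.5, 6.0]
gripper_width: 0.0585
gripper_force: 57.5
```

Call:
play_rows --series '[[[0,0,-0.1,0],[0,0,-0.15,0],[0,0,-0.2,0],[0,0,-0.3,0],[0,0,-0.4,0],[0,0,-0.5,0],[0,0,-0.5,0],[0,0,-0.5,0]]]'

```text
clock: 20.3
ee_pos: [0.5485, 0.0597, 0.1094]
orientation: [1.96, 2.454, 0.001]
wrist_force: [0.9, 0.3, -3.6]
gripper_width: 0.0585
gripper_force: 56.6
```

```bash
python3 -c "
from h import *
s,y=state(); print(s['ee_pos'],y,s['wrist_force'],s['gripper_width'])
cv2.imwrite('pics/w2.png',get_image('wrist')[:,:,::-1])
p=(.5219,-.3644)
plan([(.515,-.07,.18,95,6),(*p,.12,78.9,14),(*p,.080,78.9,4)])"
```

```text
[0.54848027 0.05973224 0.10943184] 102.78471449359174 [ 0.85514396  0.26221184 -3.64233819] 0.05853877807020005
max 0.7
[[-0.66, -0.35, -0.38, 0.16], [-0.67, -0.33, -0.38, 0.16], [-0.67, -0.32, -0.38, 0.16], [-0.68, -0.3, -0.38, 0.16], [-0.69, -0.29, -0.37, 0.17], [-0.7, -0.27, -0.38, 0.16], [-0.7, -0.05, 0.14, 0.14], [-0.7, -0.03, 0.14, 0.14]]
[[-0.7, -0.02, 0.14, 0.14], [-0.7, 0, 0.14, 0.15], [-0.7, 0.01, 0.14, 0.14], [-0.7, 0.02, 0.14, 0.15], [-0.7, 0.04, 0.15, 0.14], [-0.7, 0.05, 0.14, 0.15], [-0.7, 0.07, 0.15, 0.14], [-0.7, 0.08, 0.14, 0.15]]
[[-0.69, 0.1, 0.15, 0.14], [-0.69, 0.11, 0.14, 0.15], [-0.69, 0.12, 0.15, 0.14], [-0.69, 0.14, 0.14, 0.15], [0, 0, 0.33, 0], [0, 0, 0.33, 0], [0, 0, 0.34, 0], [0, 0, 0.33, 0]]
```

```bash
python3 -c "
from h import *
p=(.5219,-.3644)
plan([(.44,.03,.135,100,5),(.44,-.25,.135,85,12),(*p,.10,78.9,5),(*p,.075,78.9,2)])"
```

```text
max 0.78
[[-0.03, -0.76, -0.15, 0.07], [-0.04, -0.76, -0.15, 0.07], [-0.05, -0.76, -0.16, 0.07], [-0.05, -0.75, -0.15, 0.07], [-0.06, -0.76, -0.16, 0.07], [-0.77, -0.13, 0, 0.16], [-0.77, -0.12, 0, 0.16], [-0.77, -0.1, 0, 0.16]]
[[-0.77, -0.08, 0, 0.15], [-0.77, -0.07, 0, 0.16], [-0.78, -0.05, 0, 0.15], [-0.78, -0.03, 0, 0.16], [-0.78, -0.02, 0, 0.15], [-0.78, 0, 0, 0.16], [-0.77, 0.02, 0, 0.15], [-0.78, 0.03, 0, 0.16]]
[[-0.77, 0.05, 0, 0.15], [-0.71, 0.61, 0.23, 0.15], [-0.7, 0.63, 0.23, 0.15], [-0.69, 0.64, 0.24, 0.16], [-0.67, 0.65, 0.23, 0.15], [-0.66, 0.67, 0.24, 0.16], [0, 0, 0.42, 0], [0, 0, 0.41, 0]]
```

Call:
play_rows --series '[[[-0.03,-0.76,-0.15,0.07],[-0.04,-0.76,-0.15,0.07],[-0.05,-0.76,-0.16,0.07],[-0.05,-0.75,-0.15,0.07],[-0.06,-0.76,-0.16,0.07],[-0.77,-0.13,0,0.16],[-0.77,-0.12,0,0.16],[-0.77,-0.1,0,0.16]]]'

```text
clock: 21.35
ee_pos: [0.4384, -0.0408, 0.1315]
orientation: [2.099, 2.336, 0.001]
wrist_force: [0.3, -0.0, -3.3]
gripper_width: 0.0586
gripper_force: 56.6
```

Call:
play_rows --series '[[[-0.77,-0.08,0,0.15],[-0.77,-0.07,0,0.16],[-0.78,-0.05,0,0.15],[-0.78,-0.03,0,0.16],[-0.78,-0.02,0,0.15],[-0.78,0,0,0.16],[-0.77,0.02,0,0.15],[-0.78,0.03,0,0.16]]]'

```text
clock: 22.35
ee_pos: [0.4383, -0.2275, 0.1313]
orientation: [2.294, 2.146, 0.0]
wrist_force: [0.4, 0.1, -2.9]
gripper_width: 0.0588
gripper_force: 56.6
```

Call:
play_rows --series '[[[-0.77,0.05,0,0.15],[-0.71,0.61,0.23,0.15],[-0.7,0.63,0.23,0.15],[-0.69,0.64,0.24,0.16],[-0.67,0.65,0.23,0.15],[-0.66,0.67,0.24,0.16],[0,0,0.42,0],[0,0,0.41,0]]]'

```text
clock: 23.35
ee_pos: [0.5198, -0.3638, 0.0701]
orientation: [-2.425, -1.995, 0.0]
wrist_force: [-1.3, 0.0, -2.6]
gripper_width: 0.0584
gripper_force: 56.6
```

```bash
python3 -c "
from h import *
s,y=state(); print(s['ee_pos'],y,s['wrist_force'],s['gripper_width'])
p=(.5219,-.3644)
plan([(*p,.0495,78.9,8)])"
```

```text
[ 0.5197605  -0.36380257  0.07007781] 78.87644710669949 [-1.27495916  0.00994738 -2.58998661] 0.05835563220113747
max 0.09
[[0, 0.01, 0.09, 0], [0, 0.01, 0.09, 0], [0, 0.01, 0.08, 0], [0, 0.01, 0.09, 0], [0, 0.01, 0.08, 0], [0, 0.01, 0.09, 0], [0, 0.01, 0.08, 0], [-0.01, 0, 0.09, 0]]
```

Call:
play_rows --series '[[[0,0.01,0.12,0],[0,0.01,0.12,0],[0,0.01,0.1,0],[0,0.01,0.1,0],[0,0,0.08,0],[0,0,0.06,0],[0,0,0.05,0],[0,0,0,0]]]'

```text
clock: 24.35
ee_pos: [0.5213, -0.3646, 0.0519]
orientation: [-2.426, -1.995, 0.0]
wrist_force: [-0.7, -0.4, -2.9]
gripper_width: 0.0589
gripper_force: 56.5
```

```bash
python3 -c "
from h import *
s,y=state(); print(s['ee_pos'],y,s['wrist_force'],s['gripper_width'])"
```

```text
[ 0.5212662  -0.36455067  0.05192929] 78.86088353743439 [-0.68218023 -0.42338146 -2.92191498] 0.05892712837204355
```

Call:
play_rows --series '[[[0,0,0.04,0],[0,0,0.03,0],[0,0,0.02,0],[0,0,0,0],[0,0,0,0],[0,0,0,0],[0,0,0,0],[0,0,0,0]]]'

```text
clock: 25.35
ee_pos: [0.5214, -0.3646, 0.0494]
orientation: [2.426, 1.995, 0.0]
wrist_force: [0.6, 0.5, -2.9]
gripper_width: 0.0587
gripper_force: 56.6
```

Call:
play_rows --series '[[[0,0,0.03,0],[0,0,0.03,0],[0,0,0.02,0],[0,0,0,0],[0,0,0,0],[0,0,0,0],[0,0,0,0],[0,0,0,0]]]'

```text
clock: 26.35
ee_pos: [0.5214, -0.3646, 0.0493]
orientation: [2.426, 1.995, -0.0]
wrist_force: [-3.2, 2.0, 7.1]
gripper_width: 0.0588
gripper_force: 57.7
```

The board has touched the pan (force turned from -3 to +7 N). Releasing.

Call:
play_rows --series '[[[0,0,0,0],[0,0,0,0],[0,0,0,0],[0,0,0,0],[0,0,0,0],[0,0,0,0],[0,0,0,0],[0,0,0,0]]]' --jaw -1

```text
clock: 27.35
ee_pos: [0.5214, -0.3646, 0.047]
orientation: [2.426, 1.995, -0.0]
wrist_force: [-0.3, 0.1, 0.1]
gripper_width: 0.0852
gripper_force: 0.0
```

Call:
play_rows --series '[[[0,0,-0.3,0],[0,0,-0.4,0],[0,0,-0.5,0],[0,0,-0.6,0],[0,0,-0.6,0],[0,0,-0.6,0],[0,0,-0.6,0],[0,0,-0.6,0]]]'

```text
clock: 28.35
ee_pos: [0.5214, -0.3646, 0.1743]
orientation: [2.426, 1.995, 0.0]
wrist_force: [-0.1, -0.4, 0.7]
gripper_width: 0.085
gripper_force: 0.0
```

```bash
python3 -c "
from h import *
s,y=state(); print(s['ee_pos'],y,s['q'],s['wrist_force'],s['gripper_width'],s['clock'])
plan([(.43,-.27,.2,90,5),(.4,.1,.2,150,14),(.463,.352,.13,200.4,12),(.463,.352,.075,200.4,3)])
im=get_image('top'); H,S,V=cv2.split(cv2.cvtColor(im[:,:,::-1].copy(),cv2.COLOR_BGR2HSV))
cv2.imwrite('pics/top1.png',cv2.resize(im[180:310,470:580,::-1],(508,600)))
"
```

```text
[ 0.5213866  -0.36460796  0.17428826] 78.86419577941868 [-7.15600475e-01  3.36527192e-01  2.95016140e-01  1.52910847e+00
 -9.65488871e-06  1.04955229e+00] [-0.0944136  -0.35381936  0.69435158] 0.08495529494026018 28.35
max 0.88
[[0.5, -0.72, -0.17, -0.28], [0.53, -0.7, -0.17, -0.28], [0.56, -0.68, -0.17, -0.28], [0.58, -0.65, -0.17, -0.28], [0.6, -0.64, -0.18, -0.27], [0.88, -0.07, 0, -0.54], [0.88, 0, 0, -0.54], [0.88, 0.06, 0, -0.54]]
[[0.88, 0.13, 0, -0.53], [0.86, 0.19, 0, -0.54], [0.85, 0.26, 0, -0.53], [0.83, 0.32, 0, -0.54], [0.8, 0.38, 0, -0.53], [0.77, 0.44, 0, -0.54], [0.73, 0.49, 0, -0.53], [0.69, 0.55, 0, -0.54]]
[[0.65, 0.6, 0, -0.53], [0.61, 0.64, 0, -0.54], [0.56, 0.68, 0, -0.53], [0.2, 0.69, 0.19, -0.53], [0.15, 0.71, 0.2, -0.52], [0.09, 0.72, 0.19, -0.53], [0.04, 0.72, 0.2, -0.52], [-0.01, 0.72, 0.19, -0.53]]
[[-0.06, 0.72, 0.2, -0.52], [-0.12, 0.71, 0.19, -0.53], [-0.17, 0.7, 0.2, -0.52], [-0.22, 0.69, 0.19, -0.53], [-0.27, 0.67, 0.2, -0.52], [-0.31, 0.65, 0.19, -0.53], [-0.37, 0.62, 0.2, -0.52], [0, 0, 0.61, 0]]
[[0, 0, 0.61, 0], [0, 0, 0.61, 0], [0, 0, 0, 0], [0, 0, 0, 0], [0, 0, 0, 0], [0, 0, 0, 0], [0, 0, 0, 0], [0, 0, 0, 0]]
```

View pics/top1.png

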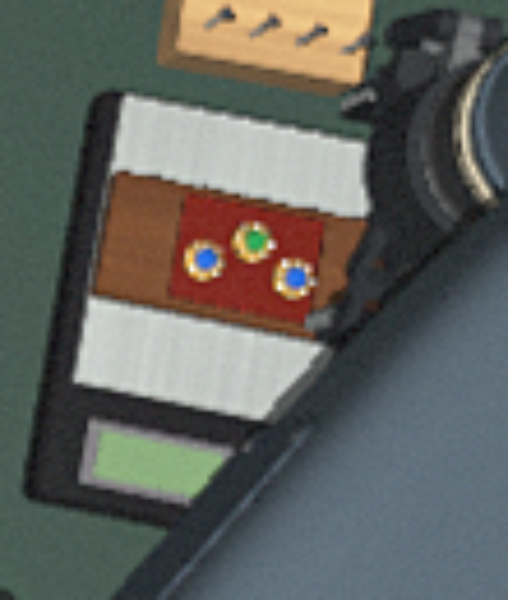

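The crop shows the finished board lying flat on the pan, its lacquer centre at crop (245,258). Next, move to the next board.

Call:
play_rows --series '[[[0.5,-0.72,-0.17,-0.28],[0.53,-0.7,-0.17,-0.28],[0.56,-0.68,-0.17,-0.28],[0.58,-0.65,-0.17,-0.28],[0.6,-0.64,-0.18,-0.27],[0.88,-0.07,0,-0.54],[0.88,0,0,-0.54],[0.88,0.06,0,-0.54]]]'

```text
clock: 29.4
ee_pos: [0.4234, -0.1902, 0.199]
orientation: [1.954, 2.46, 0.0]
wrist_force: [-0.2, 0.3, -0.1]
gripper_width: 0.0857
gripper_force: 0.0
```

Call:
play_rows --series '[[[0.88,0.13,0,-0.53],[0.86,0.19,0,-0.54],[0.85,0.26,0,-0.53],[0.83,0.32,0,-0.54],[0.8,0.38,0,-0.53],[0.77,0.44,0,-0.54],[0.73,0.49,0,-0.53],[0.69,0.55,0,-0.54]]]'

```text
clock: 30.4
ee_pos: [0.4064, 0.0216, 0.199]
orientation: [1.143, 2.926, 0.0]
wrist_force: [-0.1, -1.2, -0.3]
gripper_width: 0.0855
gripper_force: 0.0
```

Call:
play_rows --series '[[[0.65,0.6,0,-0.53],[0.61,0.64,0,-0.54],[0.56,0.68,0,-0.53],[0.2,0.69,0.19,-0.53],[0.15,0.71,0.2,-0.52],[0.09,0.72,0.19,-0.53],[0.04,0.72,0.2,-0.52],[-0.01,0.72,0.19,-0.53]]]'

```text
clock: 31.4
ee_pos: [0.4262, 0.2058, 0.1696]
orientation: [-0.242, -3.132, 0.0]
wrist_force: [-0.5, 0.3, -0.0]
gripper_width: 0.0859
gripper_force: 0.0
```

Call:
play_rows --series '[[[-0.06,0.72,0.2,-0.52],[-0.12,0.71,0.19,-0.53],[-0.17,0.7,0.2,-0.52],[-0.22,0.69,0.19,-0.53],[-0.27,0.67,0.2,-0.52],[-0.31,0.65,0.19,-0.53],[-0.37,0.62,0.2,-0.52],[0,0,0.4,0]]]'

```text
clock: 32.4
ee_pos: [0.4636, 0.3532, 0.1166]
orientation: [-0.557, 3.091, 0.001]
wrist_force: [-0.5, 0.1, 0.1]
gripper_width: 0.0853
gripper_force: 0.0
```

```bash
python3 -c "
from h import *
s,y=state(); print(s['ee_pos'],y,s['q'],s['clock'])
im=get_image('wrist'); cv2.imwrite('pics/w3.png',im[:,:,::-1])
print('fin board',world([523.05,235.9],.057))
plan([(.463,.3522,.08,200.4,2),(.463,.3522,.0215,200.4,6)])"
```

```text
[0.46358391 0.35317225 0.11664293] -159.56554210029842 [5.35975874e-01 2.04486153e-01 2.11056617e-02 1.38619284e+00
 1.30368443e-05 1.79327172e-01] 32.4
fin board [[ 0.52226831 -0.36278961  0.057     ]]
max 0.57
[[-0.02, 0, 0.57, 0], [-0.02, 0.01, 0.57, 0], [0, 0, 0.32, 0], [0, 0, 0.33, 0], [0, 0, 0.32, 0], [0, 0, 0.33, 0], [0, 0, 0.32, 0], [0, 0, 0.33, 0]]
```

View pics/w3.png

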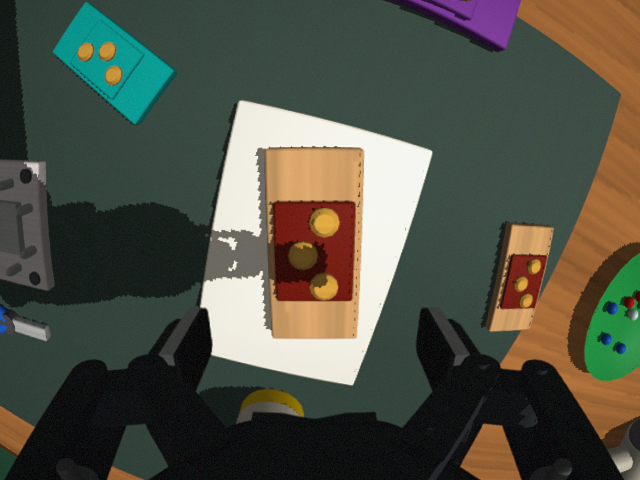

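The wrist view shows the pale board centred between the fingers: edges at columns 269–360 and rows 148–338, with square sides. The finished board measures (0.522, -0.363), centred on the pan. I'll descend and grip.

Call:
play_rows --series '[[[-0.02,0,0.57,0],[-0.02,0,0.57,0],[0,0,0.37,0],[0,0,0.37,0],[0,0,0.37,0],[0,0,0.36,0],[0,0,0.36,0],[0,0,0.2,0]]]'

```text
clock: 33.45
ee_pos: [0.4638, 0.3522, 0.0205]
orientation: [0.556, -3.091, 0.001]
wrist_force: [-0.0, 0.2, -0.2]
gripper_width: 0.0856
gripper_force: 0.0
```

Call:
play_rows --series '[[[0,0,0,0],[0,0,0,0],[0,0,0,0],[0,0,0,0],[0,0,0,0],[0,0,0,0],[0,0,0,0],[0,0,0,0]]]' --jaw 1 --force 50

```text
clock: 34.45
ee_pos: [0.4647, 0.3527, 0.0221]
orientation: [-0.556, 3.091, 0.001]
wrist_force: [0.3, -0.2, 4.0]
gripper_width: 0.0585
gripper_force: 57.0
```

Call:
play_rows --series '[[[0,0,-0.1,0],[0,0,-0.2,0],[0,0,-0.3,0],[0,0,-0.4,0],[0,0,-0.5,0],[0,0,-0.5,0],[0,0,-0.5,0],[0,0,-0.5,0]]]'

```text
clock: 35.45
ee_pos: [0.4644, 0.3525, 0.1129]
orientation: [-0.556, 3.091, 0.0]
wrist_force: [0.2, -0.0, -0.8]
gripper_width: 0.0582
gripper_force: 56.4
```

```bash
python3 - <<'E'
from h import *
s,y=state(); print(s['ee_pos'],y,s['wrist_force'],s['gripper_width'],s['clock'])
im=get_image('wrist'); cv2.imwrite('pics/w4.png',im[:,:,::-1])
for f in ('w2','w4'):
    i=cv2.imread(f'pics/{f}.png'); H,S,V=cv2.split(cv2.cvtColor(i,cv2.COLOR_BGR2HSV))
    g=cv2.cvtColor(i,cv2.COLOR_BGR2GRAY).astype(int)
    red=roi((((H<6)|(H>175))&(S>150)&(V>50)).astype(np.uint8),230,410,150,420)
    cs,_=cv2.findContours(red,cv2.RETR_EXTERNAL,cv2.CHAIN_APPROX_NONE); k=max(cs,key=cv2.contourArea); print(f,cv2.boundingRect(k),cv2.minAreaRect(k))
a=cv2.imread('pics/w2.png')[100:440,170:470]; b=cv2.imread('pics/w4.png')[100:440,170:470]
cv2.imwrite('pics/cmp.png',np.hstack([a,b]))
plan([(.44,.25,.13,235,6),(.47,.1,.13,270,6),(.5485,.0597,.10,282.8,4)])
E
```

```text
[0.46436119 0.35252008 0.11286496] -159.61535656148376 [ 0.15052047 -0.01391337 -0.84718518] 0.05824244848925774 35.45
w2 (245, 252, 139, 147) ((314.0, 325.0), (146.0, 138.0), 90.0)
w4 (245, 250, 138, 146) ((313.5, 322.5), (145.0, 137.0), 90.0)
max 0.81
[[0.33, -0.49, -0.08, -0.72], [0.38, -0.45, -0.08, -0.72], [0.42, -0.41, -0.08, -0.72], [0.46, -0.37, -0.08, -0.72], [0.5, -0.32, -0.08, -0.72], [0.53, -0.26, -0.09, -0.73], [0.59, -0.61, 0, -0.73], [0.65, -0.55, 0, -0.73]]
[[0.7, -0.48, 0, -0.73], [0.74, -0.41, 0, -0.73], [0.79, -0.34, 0, -0.73], [0.81, -0.25, 0, -0.72], [0.34, -0.65, 0.25, -0.4], [0.37, -0.64, 0.25, -0.4], [0.41, -0.61, 0.25, -0.4], [0.44, -0.59, 0.25, -0.4]]
```

View pics/cmp.png

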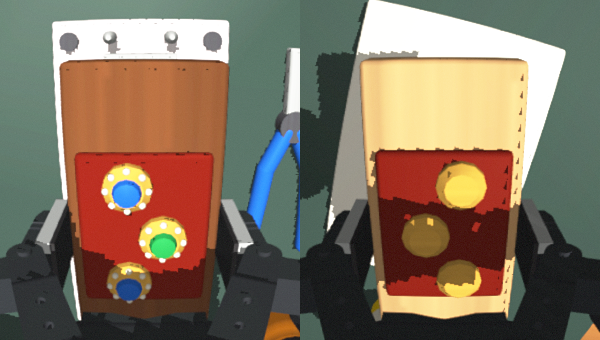

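Both grasps look alike (lacquer rows 252–398 against 250–395, columns 245–383), so the pale board sits about 1 mm further along tool x. I'll place with the same yaw of 102.8°, aiming the TCP at (0.5485, 0.059).

```bash
python3 -c "
from h import *
plan([(.44,.22,.13,150,7),(.49,.09,.13,110,6),(.5485,.059,.10,102.8,3)])
print('then'); plan([(.5485,.059,.040,102.8,6)],(.5485,.059,.10),102.8)"
```

```text
max 0.9
[[0.34, -0.55, -0.07, 0.9], [0.26, -0.59, -0.07, 0.9], [0.19, -0.62, -0.07, 0.9], [0.11, -0.64, -0.07, 0.9], [0.03, -0.64, -0.07, 0.9], [-0.06, -0.64, -0.07, 0.9], [-0.14, -0.63, -0.07, 0.9], [-0.6, -0.49, 0, 0.83]]
[[-0.65, -0.41, 0, 0.83], [-0.7, -0.34, 0, 0.83], [-0.73, -0.25, 0, 0.84], [-0.76, -0.17, 0, 0.83], [-0.77, -0.07, 0, 0.84], [-0.55, 0.49, 0.33, 0.3], [-0.52, 0.52, 0.34, 0.3], [-0.5, 0.53, 0.33, 0.3]]
then
max 0.34
[[0, 0, 0.33, 0], [0, 0, 0.33, 0], [0, 0, 0.34, 0], [0, 0, 0.33, 0], [0, 0, 0.33, 0], [0, 0, 0.34, 0], [0, 0, 0, 0], [0, 0, 0, 0]]
```

Call:
play_rows --series '[[[0.34,-0.55,-0.07,0.9],[0.26,-0.59,-0.07,0.9],[0.19,-0.62,-0.07,0.9],[0.11,-0.64,-0.07,0.9],[0.03,-0.64,-0.07,0.9],[-0.06,-0.64,-0.07,0.9],[-0.14,-0.63,-0.07,0.9],[-0.6,-0.49,0,0.83]]]'

```text
clock: 36.5
ee_pos: [0.4466, 0.1972, 0.1266]
orientation: [0.992, 2.981, 0.0]
wrist_force: [0.5, -0.5, -1.5]
gripper_width: 0.0581
gripper_force: 56.4
```

Call:
play_rows --series '[[[-0.65,-0.41,0,0.83],[-0.7,-0.34,0,0.83],[-0.73,-0.25,0,0.84],[-0.76,-0.17,0,0.83],[-0.77,-0.07,0,0.84],[-0.55,0.49,0.33,0.3],[-0.52,0.52,0.34,0.3],[-0.5,0.53,0.33,0.3]]]'

```text
clock: 37.5
ee_pos: [0.5476, 0.0578, 0.096]
orientation: [-1.962, -2.453, -0.0]
wrist_force: [0.1, -0.2, -2.2]
gripper_width: 0.0584
gripper_force: 56.4
```

```bash
python3 -c "
from h import *
s,y=state(); print(s['ee_pos'],y,s['wrist_force'],s['gripper_width'],s['clock'],s['q'][5])
plan([(.5485,.059,.042,102.8,8)])"
```

```text
[0.54762625 0.05782435 0.0960352 ] 102.69445406466198 [ 0.13760046 -0.16837247 -2.19398261] 0.05836488682487908 37.5 1.3326167706060825
max 0.23
[[0, 0, 0.23, 0], [0, 0.01, 0.22, 0], [0.01, 0, 0.23, 0], [0, 0.01, 0.22, 0], [0.01, 0, 0.23, 0], [0, 0.01, 0.22, 0], [0.01, 0, 0.23, -0.01], [0, 0.01, 0.22, 0]]
```

Call:
play_rows --series '[[[0.01,0.01,0.25,0],[0.01,0.01,0.25,0],[0.01,0.01,0.25,0],[0,0.01,0.25,0],[0,0,0.25,0],[0,0,0.25,0],[0,0,0.2,0],[0,0,0,0]]]'

```text
clock: 38.5
ee_pos: [0.5474, 0.0594, 0.0444]
orientation: [-1.96, -2.454, 0.001]
wrist_force: [-0.5, -0.5, -1.9]
gripper_width: 0.0586
gripper_force: 56.4
```

```bash
python3 -c "
from h import *
s,y=state(); print(s['ee_pos'],y,s['wrist_force'],s['clock'])"
```

```text
[0.54744744 0.05937425 0.04441864] 102.7817322942215 [-0.52929218 -0.5204617  -1.89074839] 38.5
```

Call:
play_rows --series '[[[0,0.02,0.06,0],[0,0.01,0.08,0],[0,0,0.08,0],[0,0,0.08,0],[0,0,0.06,0],[0,0,0.05,0],[0,0,0.03,0],[0,0,0,0]]]'

```text
clock: 39.5
ee_pos: [0.5489, 0.0596, 0.0319]
orientation: [-1.96, -2.455, 0.0]
wrist_force: [0.3, -0.1, -2.1]
gripper_width: 0.0584
gripper_force: 56.4
```

Call:
play_rows --series '[[[0,0,0.03,0],[0,0,0.03,0],[0,0,0.02,0],[0,0,0.01,0],[0,0,0,0],[0,0,0,0],[0,0,0,0],[0,0,0,0]]]'

```text
clock: 40.5
ee_pos: [0.549, 0.0596, 0.0301]
orientation: [1.96, 2.455, 0.0]
wrist_force: [-4.0, -0.2, 6.6]
gripper_width: 0.0582
gripper_force: 57.2
```

Call:
play_rows --series '[[[0,0,0,0],[0,0,0,0],[0,0,0,0],[0,0,0,0],[0,0,0,0],[0,0,0,0],[0,0,0,0],[0,0,0,0]]]' --jaw -1

```text
clock: 41.5
ee_pos: [0.5489, 0.0596, 0.0293]
orientation: [1.96, 2.455, 0.0]
wrist_force: [-0.1, 0.3, 0.4]
gripper_width: 0.0856
gripper_force: 0.0
```

Call:
play_rows --series '[[[0,0,-0.4,0],[0,0,-0.6,0],[0,0,-0.8,0],[0,0,-0.8,0],[0,0,-0.8,0],[0,0,-0.8,0],[0,0,-0.8,0],[0,0,-0.8,0]]]'

```text
clock: 42.5
ee_pos: [0.5493, 0.0596, 0.2061]
orientation: [1.959, 2.453, 0.002]
wrist_force: [-0.5, -0.6, -0.4]
gripper_width: 0.0853
gripper_force: 0.0
```

```bash
python3 - <<'E'
from h import *
s,y=state(); print(s['ee_pos'],y,s['clock'])
im=get_image('scene')[:,:,::-1].copy(); cv2.imwrite('pics/scene3.png',im)
H,S,V=cv2.split(cv2.cvtColor(im,cv2.COLOR_BGR2HSV))
red=lambda x0,x1,y0,y1:roi((((H<6)|(H>174))&(S>150)&(V>70)).astype(np.uint8),x0,x1,y0,y1)
print('pad in nest',rect(cv2.morphologyEx(red(280,330,245,275),cv2.MORPH_CLOSE,np.ones((5,5))),.0365,'scene'),'nest',fx(35,0))
i0=cv2.imread('pics/scene0.png')
cv2.imwrite('pics/cmp2.png',cv2.resize(im[200:300,190:360],(799,470),interpolation=cv2.INTER_CUBIC))
E
```

```text
[0.54928171 0.0595954  0.20613045] 102.78479670156078 42.5
pad in nest (array([547.4,  61.3], dtype=float32), array([62.5, 47.2], dtype=float32), 103.2) nest (np.float64(0.548), np.float64(0.0607), 0.0)
```

View pics/cmp2.png

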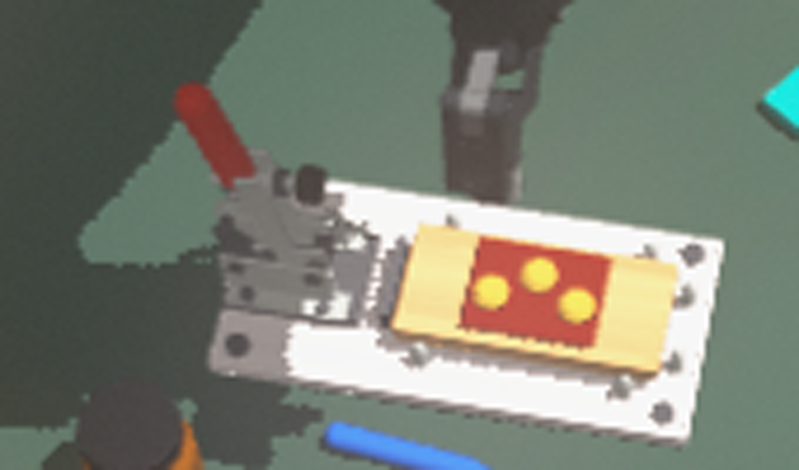

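The crop shows the pale board seated between the dowels, with its lacquer at (547.4, 61.3) mm against the nest's (548, 60.7), and the clamp open. To close, I'll push the handle back with the tip of the shut fingers and then press it home.

```bash
python3 - <<'E'
from h import *
g=[(-107,138),(-123,137),(-136,134),(-147,130),(-153,124),(-153,115),(-153,101),(-154,85),(-156,66)]
th=np.radians(np.arange(80,-1,-10)); off=[11,11,11,11,11,10,8,4,0]
T=[(m[0]+7*np.sin(t)+o, m[1]+7*np.cos(t)+11) for m,t,o in zip(g,th,off)]
print(np.round(T))
plan([(*fx(-83,206),102.8,7),(*fx(-83,152),102.8,5)]+[(*fx(*q),102.8,n) for q,n in zip(T,[4]+[3]*8)])
E
```

```text
[[ -89.  150.]
 [-105.  150.]
 [-119.  148.]
 [-131.  145.]
 [-138.  140.]
 [-140.  132.]
 [-143.  119.]
 [-149.  103.]
 [-156.   84.]]
max 0.56
[[-0.55, -0.01, 0.02, 0], [-0.55, -0.01, 0.02, 0], [-0.55, -0.01, 0.02, 0], [-0.56, -0.01, 0.02, 0], [-0.55, -0.02, 0.02, 0], [-0.56, -0.01, 0.02, 0], [-0.55, -0.02, 0.02, 0], [0, 0, 0.36, 0]]
[[0, 0, 0.36, 0], [0, 0, 0.36, 0], [0, 0, 0.36, 0], [0, 0, 0.36, 0], [-0.05, 0, 0.01, 0], [-0.05, 0, 0.02, 0], [-0.05, 0, 0.01, 0], [-0.06, 0, 0.02, 0]]
[[-0.18, 0, 0, 0], [-0.18, 0, 0, 0], [-0.18, 0, -0.01, 0], [-0.15, 0, 0.02, 0], [-0.15, 0, 0.02, 0], [-0.15, 0, 0.02, 0], [-0.13, 0, 0.03, 0], [-0.13, 0, 0.04, 0]]
[[-0.13, 0, 0.03, 0], [-0.08, 0, 0.06, 0], [-0.08, 0, 0.06, 0], [-0.07, 0, 0.05, 0], [-0.02, 0, 0.09, 0], [-0.02, 0, 0.1, 0], [-0.03, 0, 0.09, 0], [-0.03, 0, 0.15, 0]]
[[-0.04, 0, 0.15, 0], [-0.03, 0, 0.15, 0], [-0.07, 0, 0.17, 0], [-0.07, 0, 0.18, 0], [-0.07, 0, 0.17, 0], [-0.08, 0, 0.21, 0], [-0.08, 0, 0.21, 0], [-0.08, 0, 0.21, 0]]
```

Call:
play_rows --series '[[[-0.55,-0.01,0.02,0],[-0.55,-0.01,0.02,0],[-0.55,-0.01,0.02,0],[-0.56,-0.01,0.02,0],[-0.55,-0.02,0.02,0],[-0.56,-0.01,0.02,0],[-0.55,-0.02,0.02,0],[0,0,0.36,0]]]' --jaw 1 --force 50

```text
clock: 43.55
ee_pos: [0.5729, -0.0557, 0.1889]
orientation: [1.961, 2.452, 0.002]
wrist_force: [0.3, 0.6, -0.1]
gripper_width: -0.0
gripper_force: 0.0
```

Call:
play_rows --series '[[[0,0,0.36,0],[0,0,0.36,0],[0,0,0.36,0],[0,0,0.36,0],[-0.05,0,0.01,0],[-0.05,0,0.02,0],[-0.05,0,0.01,0],[-0.06,0,0.02,0]]]'

```text
clock: 44.55
ee_pos: [0.5738, -0.0606, 0.1439]
orientation: [1.96, 2.454, 0.001]
wrist_force: [0.5, 0.4, 0.2]
gripper_width: -0.0002
gripper_force: 0.0
```

Call:
play_rows --series '[[[-0.18,0,0,0],[-0.18,0,0,0],[-0.18,0,0,0],[-0.15,0,0.02,0],[-0.15,0,0.02,0],[-0.15,0,0.02,0],[-0.13,0,0.03,0],[-0.13,0,0.04,0]]]'

```text
clock: 45.55
ee_pos: [0.5821, -0.0971, 0.1399]
orientation: [1.96, 2.454, 0.001]
wrist_force: [-0.4, 2.1, 4.4]
gripper_width: 0.0001
gripper_force: 2.4
```

Call:
play_rows --series '[[[-0.13,0,0.03,0],[-0.08,0,0.06,0],[-0.08,0,0.06,0],[-0.07,0,0.05,0],[-0.02,0,0.09,0],[-0.02,0,0.1,0],[-0.03,0,0.09,0],[-0.03,0,0.15,0]]]'

```text
clock: 46.55
ee_pos: [0.584, -0.1107, 0.1193]
orientation: [-1.96, -2.454, 0.003]
wrist_force: [0.1, 0.7, 0.6]
gripper_width: 0.0001
gripper_force: 0.4
```

```bash
python3 - <<'E'
from h import *
s,y=state(); print((s['ee_pos'][:2]-O)@U,s['ee_pos'],y,s['wrist_force'],s['clock'])
for cam in ('scene','top'):
    im=get_image(cam)[:,:,::-1].copy(); H,S,V=cv2.split(cv2.cvtColor(im,cv2.COLOR_BGR2HSV)); cv2.imwrite(f'pics/c_{cam}.png',im)
    if cam=='scene':
        m=roi((((H<6)|(H>174))&(S>150)&(V>60)).astype(np.uint8),190,262,190,255)
        cs,_=cv2.findContours(m,cv2.RETR_EXTERNAL,cv2.CHAIN_APPROX_NONE)
        for k in cs:
            if cv2.contourArea(k)>15:
                b=cv2.boxPoints(cv2.minAreaRect(k)); print(cv2.contourArea(k),clampxz(b).tolist())
E
```

```text
-0.14016209912130892 [ 0.58402632 -0.11072112  0.11927644] 102.77825304642904 [0.10576264 0.70362582 0.56043042] 46.55
58.0 [[-154.0, 88.0], [-143.0, 120.0], [-112.0, 108.0], [-122.0, 76.0]]
```

The handle is following with light force. Continue down to the locked height.

Call:
play_rows --series '[[[-0.05,0,0.13,0],[-0.05,0,0.13,0],[-0.06,0,0.13,0],[-0.07,0,0.13,0],[-0.08,0,0.13,0],[-0.08,0,0.13,0],[-0.08,0,0.13,0],[-0.08,0,0.12,0]]]'

```text
clock: 47.65
ee_pos: [0.5884, -0.1269, 0.0891]
orientation: [-1.961, -2.455, 0.001]
wrist_force: [1.5, -0.7, 0.1]
gripper_width: -0.0
gripper_force: 0.0
```

Call:
play_rows --series '[[[0,0,0.05,0],[0,0,0.05,0],[0,0,0.03,0],[0,0,0.03,0],[0,0,0,0],[0,0,0,0],[0,0,0,0],[0,0,0,0]]]'

```text
clock: 48.65
ee_pos: [0.5885, -0.1265, 0.0851]
orientation: [1.96, 2.455, 0.0]
wrist_force: [-0.9, 0.5, 2.4]
gripper_width: 0.0
gripper_force: 1.1
```

Call:
play_rows --series '[[[0,0,0.03,0],[0,0,0.03,0],[0,0,0.03,0],[0,0,0.03,0],[0,0,0,0],[0,0,0,0],[0,0,0,0],[0,0,0,0]]]'

```text
clock: 49.65
ee_pos: [0.5888, -0.1269, 0.0831]
orientation: [1.959, 2.453, 0.0]
wrist_force: [-2.6, 0.5, 8.5]
gripper_width: -0.0002
gripper_force: 4.2
```

Call:
play_rows --series '[[[0,0,0.05,0],[0,0,0.05,0],[0,0,0.04,0],[0,0,0,0],[0,0,0,0],[0,0,0,0],[0,0,0,0],[0,0,0,0]]]'

```text
clock: 50.65
ee_pos: [0.589, -0.1274, 0.0803]
orientation: [1.959, 2.452, -0.001]
wrist_force: [-4.3, 0.0, 12.8]
gripper_width: 0.0002
gripper_force: 6.4
```

Call:
play_rows --series '[[[0,0,0.06,0],[0,0,0.06,0],[0,0,0.06,0],[0,0,0,0],[0,0,0,0],[0,0,0,0],[0,0,0,0],[0,0,0,0]]]'

```text
clock: 51.65
ee_pos: [0.5893, -0.1282, 0.076]
orientation: [1.958, 2.45, -0.002]
wrist_force: [-5.3, -2.2, 15.6]
gripper_width: -0.0001
gripper_force: 8.0
```

```bash
cat > hd.py <<'E'
from h import *
s,y=state(); print((s['ee_pos'][:2]-O)@U,s['ee_pos'],s['wrist_force'],s['clock'])
def handle(im):
    H,S,V=cv2.split(cv2.cvtColor(im,cv2.COLOR_BGR2HSV))
    m=roi((((H<6)|(H>174))&(S>150)&(V>60)).astype(np.uint8),190,245,200,260)
    cs,_=cv2.findContours(m,cv2.RETR_EXTERNAL,cv2.CHAIN_APPROX_NONE)
    for k in cs:
        if cv2.contourArea(k)>15: print(cv2.contourArea(k),clampxz(cv2.boxPoints(cv2.minAreaRect(k))).tolist())
im=get_image('scene')[:,:,::-1].copy(); cv2.imwrite(f'pics/h{int(s["clock"]*100)}.png',im); print('now'); handle(im)
print('start'); handle(cv2.imread('pics/scene0.png'))
E
python3 hd.py
```

```text
-0.15832970493218296 [ 0.58927411 -0.12815944  0.0759864 ] [-5.31925891 -2.24999704 15.62899104] 51.65
now
69.5 [[-168.0, 67.0], [-120.0, 82.0], [-124.0, 53.0], [-174.0, 38.0]]
start
173.0 [[-194.0, 50.0], [-186.0, 84.0], [-117.0, 87.0], [-123.0, 54.0]]
```

The force keeps rising as I press, so I'll lift off and measure where the handle stays.

Call:
play_rows --series '[[[0,0,-0.2,0],[0,0,-0.4,0],[0,0,-0.6,0],[0,0,-0.8,0],[0,0,-0.8,0],[0,0,-0.8,0],[0,0,-0.8,0],[0,0,-0.5,0]]]'

```text
clock: 52.7
ee_pos: [0.5888, -0.1265, 0.22]
orientation: [1.959, 2.454, 0.001]
wrist_force: [0.5, -0.7, -0.1]
gripper_width: -0.0002
gripper_force: 0.0
```

```bash
python3 hd.py; python3 - <<'E'
from h import *
a=cv2.imread('pics/top0.png'); b=get_image('top')[:,:,::-1].copy(); cv2.imwrite('pics/top2.png',b)
for n,i in (('start',a),('now',b)):
    H,S,V=cv2.split(cv2.cvtColor(i,cv2.COLOR_BGR2HSV))
    try: print(n,rect(roi(((H<8)&(S>180)&(V>90)).astype(np.uint8),390,445,190,215),.066))
    except Exception as e: print(n,e)
E
```

```text
-0.1566375925740295 [ 0.58884271 -0.12652222  0.22001009] [ 0.48508462 -0.65861479 -0.06315957] 52.7
now
176.0 [[-194.0, 49.0], [-186.0, 83.0], [-116.0, 88.0], [-123.0, 55.0]]
start
173.0 [[-194.0, 50.0], [-186.0, 84.0], [-117.0, 87.0], [-123.0, 54.0]]
start (array([ 590.4, -124. ], dtype=float32), array([72.3, 17. ], dtype=float32), 102.1)
now (array([ 588. , -112.5], dtype=float32), array([48.4, 17. ], dtype=float32), 100.8)
```

The released handle measures the same as at the start, within 1 mm (axis level, tip at x about -190), so it is locked. One numeric check of both boards follows, then hand-in.

```bash
python3 - <<'E'
from h import *
s,y=state(); print(s['clock'],s['wrist_force'])
im=get_image('scene')[:,:,::-1].copy(); i0=cv2.imread('pics/scene0.png'); i3=cv2.imread('pics/scene3.png')
def red(i,x0,x1,y0,y1):
    H,S,V=cv2.split(cv2.cvtColor(i,cv2.COLOR_BGR2HSV)); return cv2.morphologyEx(roi((((H<6)|(H>174))&(S>150)&(V>70)).astype(np.uint8),x0,x1,y0,y1),cv2.MORPH_CLOSE,np.ones((5,5)))
for n,i in (('seated',i3),('now',im)): print(n,rect(red(i,280,330,245,275),.0365,'scene'))
print('finished',rect(red(im,100,195,150,235),.0565,'scene'))
H,S,V=cv2.split(cv2.cvtColor(im,cv2.COLOR_BGR2HSV))
wood=((H>8)&(H<25)&(S>60)&(V>150)).astype(np.uint8)
print('pale',rect(cv2.morphologyEx(roi(wood,270,340,240,285)|red(im,280,330,245,275),cv2.MORPH_CLOSE,np.ones((5,5))),.034,'scene'))
# clamp arm region start vs now (between foot and board)
d=cv2.absdiff(i0,im).max(2); print('clamp diff',d[235:270,235:272].mean().round(1),'vs open',cv2.absdiff(i0,i3).max(2)[235:270,235:272].mean().round(1))
E
```

```text
52.8 [ 0.60210121 -0.29180102  0.6355049 ]
seated (array([547.4,  61.3], dtype=float32), array([62.5, 47.2], dtype=float32), 103.2)
now (array([547.1,  61.3], dtype=float32), array([62.5, 46.4], dtype=float32), 103.2)
finished (array([ 529.2, -392.4], dtype=float32), array([21.8, 10. ], dtype=float32), 169.3)
pale (array([551.5,  62.7], dtype=float32), array([132.4,  65. ], dtype=float32), 104.2)
clamp diff 5.6 vs open 40.4
```

```bash
python3 -c "
from workcell import arm
print(arm.finish_job())"
```

```text
the job is handed in; nothing more can be done
None
```

I handed the job in at about 53 s: by camera measurement the finished board is flat and centred on the scale's pan, and the next board is seated in the nest with the clamp locked home. The hand-in returned no verdict, the arm had partly hidden the finished board in my last check, and I viewed 11 pictures, one over the limit of 10.

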